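Park the glass rack behind the rocker gate

ROBOT

A 6-joint arm with a two-finger parallel gripper is mounted at the origin on a cart in front of the work surface, level with it; the furniture and walls round the work are solid. World frame = base frame: x ahead of the robot, y to its left, z up, the work surface at z = 0. Lengths are in m, angles in rad, forces in N, time in s.
With the tool pointing down it reaches from about 0.375 to 0.825 m from the base axis. Payload 5.5 kg.
Tool frame: the origin (TCP) lies between the finger pads; the fingertips stand 8 mm ahead of it and the grasp point (between the pads) lies 11 mm behind it; z points along the fingers, y is the line along which they close (so a half turn about z gives the same grasp; the last joint's range is limited). The gripper opens to 85 mm and grips with 20 to 120 N. Pads are 22 mm wide; open, the fingers measure 114 mm over their backs; the gripper's body (76 mm by 85 mm) begins 54 mm behind the grasp point. The pads swing forward as they close: fully open they stand 13 mm farther back than shut.
Start: joints at [1.224, 0.314, -0.047, 1.21, 0, 1.571], TCP at [0.204, 0.564, 0.239] pointing down, gripper open.
Joint ranges: [-2.67, 2.67], [-0.69, 1.73], [-1.03, 1.25], [-2.08, 2.16], [-1.42, 1.45], [-3.14, 3.14]. Speed limits (rad/s): [2.39, 2.39, 3.01, 3.14, 3.14, 3.14].

INTERFACE

Orientations are given as a 3x3 rotation matrix whose columns are the frame's x, y, z axes.
In Python, from cell import arm, read_camera, job gives the robot as it stands.
- The arm moves only by the tool play_rows, never from a script. Its argument "motion" is a list of rows, each an object of numbers: "rx", "ry", "rz": the turn, a rotation vector about the tool's x, y, z in degrees; "dx", "dy", "dz": the shift along the tool's x, y, z in m; "hand": the opening, from 0 (shut) to 1 (fully open). A call has 1 to 20 rows; each row shifts and turns the commanded pose from where the row before left it, along the tool's axes as they then stand; what a row does not reach is not made up. A row lasts 1/12 s, in which the tool goes at most 41.7 mm and 7.16 degrees, less where a joint would pass 70% of its speed; a pose out of reach is approached as far as the arm can. A call with a gripper value outside its range is refused whole. The fingers move at their own pace and stop on an object; "newtons" is the grip in N (left out, the last holds). Time passes only in rows, so rows that do not move let the fingers close. It gives the time, the measured TCP pose, the force, the opening and the grip force at its end, in the units of the state.
- arm.state(): the state, without advancing time (a new reading comes with each control period).
- read_camera(name): name is "side" or "top"; returns a dict with "color" (420x560x3 uint8, red, green, blue), "z_map" (420x560 float32, m along the optical axis (not along the pixel's ray), 0 where there is no reading), "fx", "fy", "cx", "cy" (pixels), "R" (3x3) and "t" (3): a world point X has camera coordinates R X + t. Camera axes: x right, y down, z forward; pixel columns grow to the right and rows downward; lengths in m; the calibration is good to about 2 mm. A picture is of the moment at which its call begins.
- job.close_job(): hands the job in; it is judged then, once.
The state is a dict: "time_s": time; "joints": joint angles; "qvel": joint speeds; "joint_torque": joint torques, N m; "tcp_pos": TCP position; "orientation": TCP orientation; "force": force on the tool from outside, world axes, zero at the start; "moment": the same for the moment, N m; "width": finger opening in m; "grip_force": force on a finger pad.
Only numpy, scipy, OpenCV 4.12 (cv2) and the standard library are available. Lean on these libraries where they do the work, as an engineer would, in place of code of your own. Each camera call takes 0.05 s, during which the arm holds its last target. There are 200 camera calls.

TASK

Slide the rack of shot glasses along its chute, in past the red-tipped gate, until it is fully home against the end stop: press the gate's thumb plate down with one fingertip to swing the gate up, and keep it held up while you push the rack through underneath, then let the gate drop shut behind the rack. Only push - do not lift or carry the rack or the glasses, do not let the gate come down on the glasses, keep them standing in the rack, and leave the other things on the worktop where they are.

Things in the scene. Friction and masses are not known exactly. Their poses are not given: they have to be found in the camera images.
- chute: Fixed steel slideway. Origin: on the worktop, mid-lane, under the gate arm; +x = push direction, +y left, z up; any yaw. Floor 4 mm high, from x -172 mm (open mouth) to +126 mm (end stop, 34 mm high). Lane y -38 to +38 mm between rails 4 mm thick, tops 24 mm above the worktop. The gate's hinge line is parallel to x, outside the right rail, at y -47 mm, 26 mm up (hinge lugs to 32 mm).
- rack: Loose steel rack (250 to 490 g) holding two glasses. Origin: centre of its underside, axes as the chute's. 112 mm long, 72 mm wide. Rear plate, the one to push, at x -56 mm: 58 mm wide to 40 mm high, then 48 mm wide to 64 mm high. Front plate 50 mm, wire sides 38 mm high. Starts with its front 8 to 30 mm short of the gate arm. Fully home its origin is at x +70 mm of the chute, on the end stop.
- gate (a joint): Gate angle, rad: 0 shut, 1.35 fully up at its stop; a spring shuts it. One rigid piece on the hinge line: arm and thumb plate. The rack cannot push it open. Rack and glasses pass freely above 1.1. At 1.35 the arm is nearly upright, its top 77 mm above the worktop, y -54 to -36 mm of the chute.
- gate_arm_tip (a point): Red-sleeved tip of the gate arm, 49 mm from the hinge line; the arm is 6 mm thick, 12 mm high. Shut, the arm rises 8 deg and its tip is about over mid-lane, 33 mm above the worktop. Opening or dropping, the arm sweeps the lane in the plane x -4 to +4 mm of the chute: a finger left there stops it, so draw back toward the mouth before letting the plate go.
- thumb_plate (a point): Middle of the thumb plate's ribbed black face (moves with the gate). Flat strip, x -175 to +13 mm of the chute, 3 to 50 mm out from the hinge line. Gate shut: rises outward at 65 deg, outer edge 72 mm up at y -69 mm. Gate up: slopes down outward at 12 deg, 26 mm up at y -65 mm. Press straight down at y -60 to -66 mm, 1 to 6 N; a finger can slide along it while holding it down.
- rack_rear (a point): Middle of the rack's outer rear face, 45 mm above its underside (moves with the rack). Home, this face is 14 mm past the middle of the gate arm.
- rack_front (a point): Middle of the rack's outer front face, 30 mm above its underside (moves with the rack).
- glass_rear: Clear shot glass, 47 mm across the rim, 58 mm high, standing loose in the rear half of the rack, 28 mm behind the rack's middle, its rim 66 mm above the worktop. Origin: centre of its foot; z along its axis.
- glass_front: The same kind of glass in the front half of the rack, 28 mm ahead of the rack's middle. Origin: centre of its foot.
- tamper: Bystander: coffee tamper with a brown knob, 58 mm across, 88 mm high, left of the chute. Origin: underside.
- dosing_cup: Bystander: black dosing cup, 56 mm across, 70 mm high, left of the chute. Origin: underside.
- espresso_cup: Bystander: cream espresso cup upside down, 64 x 91 x 50 mm with handle, left of the chute's far end. Origin: underside.
- teaspoon: Bystander: teaspoon with a red handle, 132 mm long, lying on the worktop left of the mouth of the chute. Origin: underside.
Things that resemble listed ones, but are neither listed nor needed, are in the scene too. Leave any yellow look-alike of the rack alone. What is shaped like the glass_front but purple is not meant.

How it is judged:
On the way, in this order (a step that is already met when the one before it is completed fails the run):
1. a finger holds the gate up while the rack is still outside (value of joint gate above 1 rad and contact force between the fingers and gate above 0.3 N and x of rack_front in the frame of chute below 0 m), for 0.2 s.
2. the rack is half-way under the gate, which a finger still holds up (value of joint gate above 1 rad and contact force between the fingers and gate above 0.3 N and x of rack in the frame of chute between -0.03 and 0.03 m), for 0.1 s.
At the end, for the whole second after the job is handed in: The rack rests on the chute's floor within 5 mm of the end stop, the gate has dropped shut behind it (below 0.1 rad), and both glasses stand upright (within 0.15 rad) in their halves of the rack; nothing moves (x of rack in the frame of chute between 0.065 and 0.075 m and z of rack in the frame of chute below 0.008 m and value of joint gate below 0.1 rad and linear speed of rack below 0.01 m/s and angle between each of glass_rear, glass_front's own z axis and vertical below 0.15 rad and x of glass_rear in the frame of rack between -0.04 and -0.016 m and z of each of glass_rear, glass_front in the frame of rack below 0.01 m and x of glass_front in the frame of rack between 0.016 and 0.04 m); the robot touches nothing.
It fails at once if the rack is lifted or carried (z of rack in the frame of chute above 0.018 m).
It fails at once if a glass is lifted or carried (z of any of glass_rear, glass_front in the frame of chute above 0.025 m).
It fails at once if a glass is tipped (angle between any of glass_rear, glass_front's own z axis and vertical above 0.35 rad).
It fails at once if the gate comes down on a glass (contact force between gate and glass_rear above 0.5 N or contact force between gate and glass_front above 0.5 N).
It fails at once if a bystander is moved more than 20 mm (distance of any of tamper, dosing_cup, espresso_cup, teaspoon from where it was at the start of the episode above 0.02 m).
It also fails if it takes over 45 s, if anything falls off the work surface, if the arm or the gripper's body presses on something with over 40 N, if the wrist force passes 120 N, or if a joint passes its speed limit or range.

## Working session

There is one attempt and no reset: what is moved stays moved. The work goes in short steps, Python scripts to look and compute and a tool call to move; the robot and the scene stay as the last step left them, time stands still between calls to the robot, and variables do not carry over. Pictures are saved under pics/ and viewed, at most 10 in all, crops included, and the job is handed in when it is done.

Besides the shell and the picture viewer there is one more tool, called after "Call:" as name([rows], argument=value, ...), one row to a line, values as JSON. play_rows: Moves the arm, as the interface text tells. Its arguments: {"type":"object","properties":{"motion":{"type":"array","items":{"type":"object","properties":{"rx":{"type":"number"},"ry":{"type":"number"},"rz":{"type":"number"},"dx":{"type":"number"},"dy":{"type":"number"},"dz":{"type":"number"},"hand":{"type":"number"}}}},"newtons":{"type":"number"}},"required":["motion"]}

```bash
mkdir -p pics; python3 - <<'E'
from cell import arm, read_camera, job
import cv2,numpy as np
for n in("top","side"):
    c=read_camera(n); cv2.imwrite(f"pics/{n}0.png",cv2.cvtColor(c["color"],cv2.COLOR_RGB2BGR))
    np.savez(f"{n}0.npz",**c); print(n,c["R"].round(3).tolist(),c["t"],c["fx"])
print(arm.state())
E
```

```text
top [[0.007, -1.0, -0.0], [-0.991, -0.007, -0.131], [0.131, 0.001, -0.991]] [-0.17434852  0.59131688  0.99011507] 517.6847058983235
side [[0.938, -0.347, -0.008], [-0.174, -0.45, -0.876], [0.301, 0.823, -0.482]] [-0.61994505  0.08721047  1.05387486] 414.48588018855804
{'time_s': 0.1, 'joints': array([ 1.22399626e+00,  3.14171044e-01, -4.79421498e-02,  1.21020184e+00,
        2.38887441e-05,  1.57080728e+00]), 'qvel': array([-0.0007901 , -0.00073404,  0.00080237, -0.00116789, -0.00151487,
        0.00055407]), 'joint_torque': array([ 2.43277264e-04, -5.40766275e+01,  3.40542555e+01,  1.12004954e-02,
        3.22078347e-05, -5.06388531e-06]), 'tcp_pos': array([0.20376021, 0.56382071, 0.23852753]), 'orientation': array([[-9.40461417e-01,  3.39900035e-01, -5.38659551e-04],
       [ 3.39900461e-01,  9.40460345e-01, -1.42017010e-03],
       [ 2.38720808e-05, -1.51870581e-03, -9.99998846e-01]]), 'force': array([-0.58397251,  0.26582681,  0.19378929]), 'moment': array([-0.05394182, -0.02012648, -0.03133192]), 'grip_force': 0.0, 'width': 0.0856426385128169}
```

View pics/top0.png

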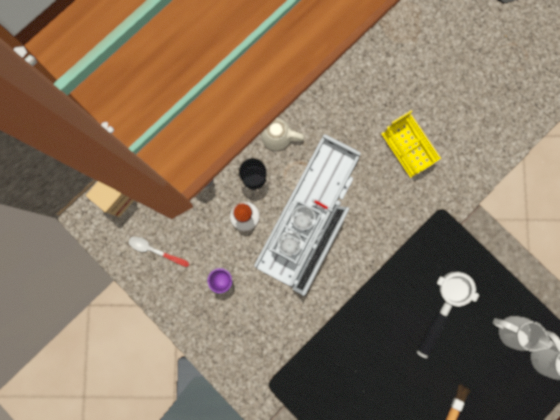

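View pics/side0.png

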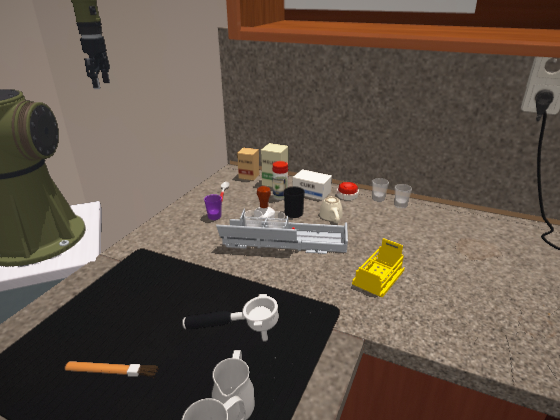

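The chute runs from its mouth at top px (278,275) to its end at (340,145). The gate's red tip is at (320,204) and the thumb plate is the black strip at right (325,250). Two rack-like things: the steel one in the chute at (297,232) is meant, and the yellow one at (410,145) is the look-alike. I'll confirm this in an enlarged crop and fit the pose.

```bash
cat > h.py <<'E'
import numpy as np,cv2
def world(c):
    v,u=np.mgrid[:420,:560]; z=c["z_map"]
    p=np.stack([(u-c["cx"])/c["fx"]*z,(v-c["cy"])/c["fy"]*z,z],-1)
    return (p-c["t"])@c["R"]
def proj(c,X):
    q=np.asarray(X)@c["R"].T+c["t"]; return np.stack([q[...,0]/q[...,2]*c["fx"]+c["cx"],q[...,1]/q[...,2]*c["fy"]+c["cy"]],-1)
E
python3 - <<'E'
from h import *
c=dict(np.load("top0.npz")); W=world(c); col=c["color"].astype(int)
crop=c["color"][130:305,240:375]; cv2.imwrite("pics/crop1.png",cv2.cvtColor(cv2.resize(crop,None,fx=3.4,fy=3.4,interpolation=cv2.INTER_CUBIC),cv2.COLOR_RGB2BGR))
m=np.zeros((420,560),bool); m[130:305,255:365]=True
print("worktop z",np.median(W[100:110,330:370,2]))
r=m&(col[...,0]>140)&(col[...,1]<70)&(np.mgrid[:420,:560][1]>300)
print("red",r.sum(),W[r].mean(0),W[r].std(0))
b=m&(col.max(-1)<60)&(np.mgrid[:420,:560][1]>295)
P=W[b]; print("black",b.sum(),P.mean(0)); d=np.linalg.svd((P-P.mean(0))[:,:2],full_matrices=False)[2][0]; print("dir",d,np.degrees(np.arctan2(d[1],d[0])))
q=(P[:,:2]-P[:,:2].mean(0))@d; print(np.percentile(q,[0,2,98,100]), np.percentile(P[:,2],[2,50,98]))
E
```

```text
worktop z -0.001247309185975598
red 13 [ 0.59934711 -0.25733437  0.03516664] [0.00318873 0.00588507 0.00241109]
black 392 [ 0.45725542 -0.29485076  0.03149872]
dir [-0.81168913 -0.58408968] -144.26129404045784
[-0.10562135 -0.10156888  0.06988214  0.07481087] [0.0027112  0.00904023 0.06186177]
```

View pics/crop1.png

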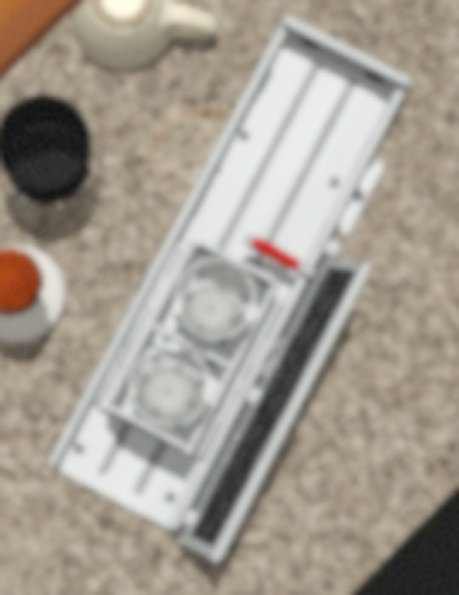

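The crop shows the steel rack with two clear glasses, mouth at lower left. The plate's outer edge runs from crop px (218,560) to (370,264), and the red tip is at (252,243). Next I fit the chute pose to these corners.

```bash
cat >> h.py <<'E'
from scipy.optimize import least_squares
def fit(c,M,uv):
    def T(p): 
        k,s=np.cos(p[2]),np.sin(p[2]); return np.c_[p[0]+k*M[:,0]-s*M[:,1],p[1]+s*M[:,0]+k*M[:,1],M[:,2]]
    r=least_squares(lambda p:(proj(c,T(p))-uv).ravel(),[.59,-.26,-.5],loss="soft_l1")
    return r.x,(proj(c,T(r.x))-uv).round(1)
E
python3 - <<'E'
from h import *
c=dict(np.load("top0.npz"))
M=np.array([[128,42,34],[128,-42,34],[-172,42,24],[-175,-69,72],[13,-69,72],[0,1.5,35]])/1e3
uv=np.array([[286,20],[406,82],[55,462],[214,560],[370,264],[252,243]])/3.4-.35+[240,130]
p,r=fit(c,M,uv); print(p,np.degrees(p[2]),r.tolist())
k,s=np.cos(p[2]),np.sin(p[2])
# rack: rear plate top corners (crop 2 px), front plate top
W=world(c); L=(W-[p[0],p[1],0])@np.array([[k,-s,0],[s,k,0],[0,0,1]])
ok=(abs(L[...,1])<.036)&(L[...,0]>-.17)&(L[...,0]<.12)&(L[...,2]>.03)
for a in np.arange(-.17,.06,.005):
    o=ok&(L[...,0]>=a)&(L[...,0]<a+.005); print(round(a,3),o.sum(),L[o][:,2].max().round(3) if o.any() else "",end=" | ")
for X in ([-172,0,4],[0,-63,26],[-172,-63,67]):
    X=np.array(X)/1e3; print(X, p[0]+k*X[0]-s*X[1],p[1]+s*X[0]+k*X[1])
E
```

```text
[ 0.60922248 -0.24210162 -0.48403291] -27.733043085740864 [[-0.2, -0.5], [1.3, 0.3], [-2.3, 0.4], [0.9, 0.5], [0.5, 0.2], [-1.7, -2.0]]
-0.17 1019 1.059 | -0.165 0  | -0.16 0  | -0.155 0  | -0.15 0  | -0.145 0  | -0.14 0  | -0.135 0  | -0.13 66 0.071 | -0.125 33 0.068 | -0.12 39 0.067 | -0.115 30 0.067 | -0.11 25 0.067 | -0.105 32 0.07 | -0.1 30 0.065 | -0.095 36 0.069 | -0.09 48 0.068 | -0.085 59 0.067 | -0.08 22 0.065 | -0.075 59 0.044 | -0.07 25 0.068 | -0.065 32 0.066 | -0.06 27 0.068 | -0.055 25 0.068 | -0.05 28 0.065 | -0.045 31 0.066 | -0.04 33 0.066 | -0.035 49 0.066 | -0.03 75 0.069 | -0.025 46 0.068 | -0.02 48 0.058 | -0.015 0  | -0.01 1 0.031 | -0.005 52 0.04 | 0.0 20 0.038 | 0.005 0  | 0.01 0  | 0.015 0  | 0.02 0  | 0.025 0  | 0.03 0  | 0.035 0  | 0.04 0  | 0.045 0  | 0.05 0  | 0.055 0  | [-0.172  0.     0.004] 0.45698091359403215 -0.16206097456666657
[ 0.    -0.063  0.026] 0.579905269440192 -0.29786451921777884
[-0.172 -0.063  0.067] 0.42766370078188287 -0.2178238747147682
```

```bash
python3 - <<'E'
from h import *
p=np.array([.60922,-.24210,-.48403]); k,s=np.cos(p[2]),np.sin(p[2]); A=np.array([[k,-s,0],[s,k,0],[0,0,1]])
for n in("top","side"):
    c=dict(np.load(n+"0.npz")); W=world(c); L=(W-[p[0],p[1],0])@A; x,y,z=L[...,0],L[...,1],L[...,2]
    reg=(x>-.19)&(x<.15)&(abs(y)<.1)
    for nm,m in dict(left=(y>.03)&(y<.055)&(z>.018)&(z<.03),end=(x>.115)&(z>.028)&(z<.04),rightfar=(x>.03)&(x<.11)&(y<-.03)&(y>-.06)&(z>.018)&(z<.03),
        plateedge=(z>.064)&(y<-.05),rackrear=(z>.05)&(x<-.11)&(abs(y)<.03),arm=(abs(x)<.012)&(abs(y)<.02)&(z>.027)&(z<.045)).items():
        m=m&reg; Q=L[m]
        if len(Q)>5: print(n,nm,len(Q),"med",np.median(Q,0).round(4),"x",np.percentile(Q[:,0],[2,98]).round(4),"y",np.percentile(Q[:,1],[5,95]).round(4),"yslope",np.polyfit(Q[:,0],Q[:,1],1)[0].round(3))
    fl=reg&(abs(y)<.025)&(x>.03)&(x<.11); print(n,"floor z",np.median(z[fl]))
    if n=="top": Wc=W[120:225,60:190].reshape(-1,3); Wc=Wc[Wc[:,2]>.25]; print("cab z",np.percentile(Wc[:,2],[1,50]),"min x",Wc[:,0].min(), Wc[Wc[:,1].argmin()],Wc[Wc[:,0].argmin()])
E
```

```text
top left 394 med [-0.0229  0.0405  0.0222] x [-0.1656  0.1245] y [0.0379 0.0431] yslope 0.002
top end 132 med [0.1272 0.0026 0.0323] x [0.1242 0.1309] y [-0.0354  0.0389] yslope 0.162
top rightfar 109 med [ 0.0697 -0.0388  0.022 ] x [0.0306 0.1076] y [-0.0414 -0.0364] yslope 0.005
top plateedge 419 med [-0.0823 -0.0654  0.0692] x [-0.1716  0.007 ] y [-0.0692 -0.0611] yslope 0.005
top rackrear 1114 med [-0.167  -0.0078  1.059 ] x [-0.167  -0.1188] y [-0.0078 -0.0047] yslope 0.165
top arm 47 med [-0.0019 -0.0091  0.0354] x [-0.005   0.0024] y [-0.0189  0.0005] yslope -0.204
top floor z 0.0029019106255687875
cab z [0.46708727 0.62019869] min x 0.4577491020279069 [ 0.4577491  -0.17127449  1.0590145 ] [ 0.4577491  -0.17127449  1.0590145 ]
side left 200 med [0.0367 0.0406 0.0227] x [-0.1681  0.1215] y [0.0378 0.0445] yslope 0.004
side end 58 med [ 0.1275 -0.0071  0.034 ] x [0.125  0.1305] y [-0.0394  0.0376] yslope -0.304
side rightfar 104 med [ 0.0705 -0.0389  0.0227] x [0.0315 0.1092] y [-0.042  -0.0365] yslope 0.012
side plateedge 261 med [-0.077  -0.0664  0.0708] x [-0.1715  0.0092] y [-0.0691 -0.0635] yslope 0.004
side rackrear 105 med [-0.1208  0.0016  0.0616] x [-0.1291 -0.1116] y [-0.0214  0.021 ] yslope 0.882
side arm 6 med [-0.0011 -0.0046  0.0386] x [-0.004   0.0014] y [-0.0073  0.0001] yslope -0.258
side floor z 0.00499773575448582
```

Call:
play_rows([
  {"rz":4,"dx":-0.03,"dy":-0.015,"hand":0.65},
  {"rz":3.8,"dx":-0.035,"dy":-0.015,"hand":0.65},
  {"dx":-0.035,"dy":-0.015,"hand":0.65},
  {"dx":-0.035,"dy":-0.015,"hand":0.65},
  {"dx":-0.035,"dy":-0.015,"hand":0.65},
  {"dx":-0.035,"dy":-0.015,"hand":0.65},
  {"dx":-0.035,"dy":-0.015,"hand":0.65},
  {"dx":-0.035,"dy":-0.015,"hand":0.65},
])

```text
invalid input
```

```bash
cat > st.py <<'E'
from cell import arm
import numpy as np
s=arm.state(); p=np.array([.60922,-.24210,-.481]); k,q=np.cos(p[2]),np.sin(p[2])
d=s["tcp_pos"][:2]-p[:2]; R=s["orientation"]
print("t",round(s["time_s"],2),"chute mm",(1e3*np.array([k*d[0]+q*d[1],-q*d[0]+k*d[1],s["tcp_pos"][2]])).round(1),"yaw err",np.degrees(np.arctan2(-R[1,0],-R[0,0])-p[2]).round(2),"tilt",R[:2,2].round(4),"w",round(s["width"],4),"F",s["force"].round(2),"M",s["moment"].round(2),"j",s["joints"].round(2))
E
python3 st.py
```

```text
t 0.1 chute mm [-732.3  526.9  238.5] yaw err 7.69 tilt [-0.0005 -0.0014] w 0.0856 F [-0.58  0.27  0.19] M [-0.05 -0.02 -0.03] j [ 1.22  0.31 -0.05  1.21  0.    1.57]
```

Call:
play_rows([
  {"rx":0,"ry":0,"rz":4.0,"dx":-0.03,"dy":-0.015,"dz":0,"hand":0.65},
  {"rx":0,"ry":0,"rz":3.7,"dx":-0.035,"dy":-0.015,"dz":0,"hand":0.65},
  {"rx":0,"ry":0,"rz":0,"dx":-0.035,"dy":-0.015,"dz":0,"hand":0.65},
  {"rx":0,"ry":0,"rz":0,"dx":-0.035,"dy":-0.015,"dz":0,"hand":0.65},
  {"rx":0,"ry":0,"rz":0,"dx":-0.035,"dy":-0.015,"dz":0,"hand":0.65},
  {"rx":0,"ry":0,"rz":0,"dx":-0.035,"dy":-0.015,"dz":0,"hand":0.65},
  {"rx":0,"ry":0,"rz":0,"dx":-0.035,"dy":-0.015,"dz":0,"hand":0.65},
  {"rx":0,"ry":0,"rz":0,"dx":-0.035,"dy":-0.015,"dz":0,"hand":0.65},
], newtons=40)

```text
time_s: 0.77
tcp_pos: [0.3981, 0.3334, 0.239]
orientation: [[-0.887, 0.463, -0.0], [0.463, 0.887, -0.0], [0.0, -0.0, -1.0]]
force: [0.3, 0.2, 0.0]
width: 0.0551
grip_force: 0.0
```

```bash
python3 st.py
```

```text
t 0.77 chute mm [-453.4  412.5  239. ] yaw err 0.0 tilt [-0.0004 -0.0003] w 0.0551 F [0.32 0.25 0.03] M [ 0.02 -0.    0.  ] j [ 0.7   0.16 -0.24  1.17  0.    1.18]
```

Call:
play_rows([
  {"rx":0,"ry":0,"rz":0,"dx":-0.021,"dy":-0.032,"dz":0,"hand":0.65},
  {"rx":0,"ry":0,"rz":0,"dx":-0.021,"dy":-0.032,"dz":0,"hand":0.65},
  {"rx":0,"ry":0,"rz":0,"dx":-0.021,"dy":-0.032,"dz":0,"hand":0.65},
  {"rx":0,"ry":0,"rz":0,"dx":-0.021,"dy":-0.032,"dz":0,"hand":0.65},
  {"rx":0,"ry":0,"rz":0,"dx":-0.021,"dy":-0.032,"dz":0,"hand":0.65},
  {"rx":0,"ry":0,"rz":0,"dx":-0.021,"dy":-0.032,"dz":0,"hand":0.65},
  {"rx":0,"ry":0,"rz":0,"dx":-0.021,"dy":-0.032,"dz":0,"hand":0.65},
  {"rx":0,"ry":0,"rz":0,"dx":-0.021,"dy":-0.032,"dz":0,"hand":0.65},
  {"rx":0,"ry":0,"rz":0,"dx":-0.021,"dy":-0.032,"dz":0,"hand":0.65},
  {"rx":0,"ry":0,"rz":0,"dx":-0.021,"dy":-0.032,"dz":0,"hand":0.65},
  {"rx":0,"ry":0,"rz":0,"dx":-0.021,"dy":-0.032,"dz":0,"hand":0.65},
  {"rx":0,"ry":0,"rz":0,"dx":-0.021,"dy":-0.032,"dz":0,"hand":0.65},
  {"rx":0,"ry":0,"rz":0,"dx":-0.021,"dy":-0.032,"dz":0,"hand":0.65},
  {"rx":0,"ry":0,"rz":0,"dx":-0.02,"dy":-0.028,"dz":0.03,"hand":0.65},
  {"rx":0,"ry":0,"rz":0,"dx":0,"dy":0,"dz":0.03,"hand":0.65},
  {"rx":0,"ry":0,"rz":0,"dx":0,"dy":0,"dz":0.03,"hand":0.65},
  {"rx":0,"ry":0,"rz":0,"dx":0,"dy":0,"dz":0.02,"hand":0.65},
  {"rx":0,"ry":0,"rz":0,"dx":0,"dy":0,"dz":0,"hand":0.65},
  {"rx":0,"ry":0,"rz":0,"dx":0,"dy":0,"dz":0,"hand":0.65},
])

```text
time_s: 2.35
tcp_pos: [0.4501, -0.1907, 0.1311]
orientation: [[-0.886, 0.463, -0.003], [0.463, 0.886, 0.001], [0.003, -0.0, -1.0]]
force: [0.0, -0.3, 0.2]
width: 0.0555
grip_force: 0.0
```

```bash
python3 st.py; python3 - <<'E'
from h import *
from cell import read_camera
a=[]
for n,(r0,r1,c0,c1) in dict(top=(130,310,235,375),side=(110,270,190,370)).items():
    c=read_camera(n); np.savez(n+"1.npz",**c); a.append(cv2.resize(c["color"][r0:r1,c0:c1],(400,420),interpolation=cv2.INTER_CUBIC))
cv2.imwrite("pics/c2.png",cv2.cvtColor(np.hstack(a),cv2.COLOR_RGB2BGR))
E
```

```text
t 2.35 chute mm [-164.9  -28.   131.1] yaw err -0.02 tilt [-0.0029  0.0012] w 0.0555 F [ 0.03 -0.3   0.17] M [ 0.03 -0.03 -0.01] j [-0.4   0.18 -0.47  0.92  0.    0.08]
```

View pics/c2.png

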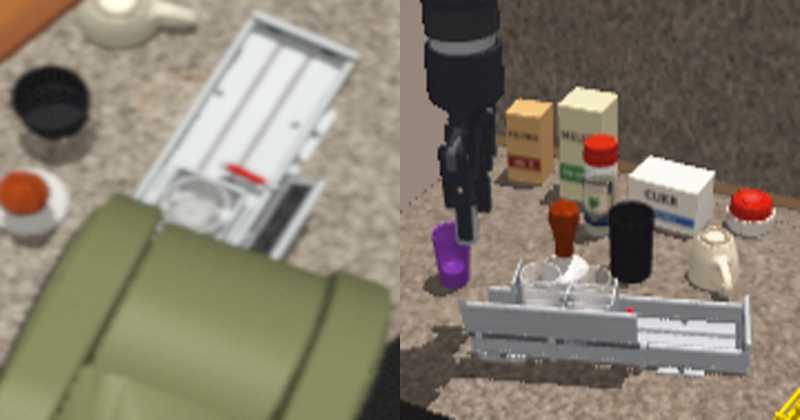

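```bash
python3 - <<'E'
from h import *
p=np.array([.60922,-.24210,-.481]); k,s=np.cos(p[2]),np.sin(p[2]); A=np.array([[k,-s,0],[s,k,0],[0,0,1]])
c=dict(np.load("side1.npz")); L=(world(c)-[p[0],p[1],0])@A; x,y,z=L[...,0],L[...,1],L[...,2]
m=(x>-.2)&(x<-.12)&(abs(y+.03)<.07)&(z>.09)&(z<.2)
for a in np.arange(.09,.2,.006):
    Q=L[m&(z>=a)&(z<a+.006)]
    if len(Q): print(a.round(3),len(Q),"x",Q[:,0].min().round(3),Q[:,0].max().round(3),"y",np.percentile(Q[:,1],[0,25,50,75,100]).round(3))
print(z[m].min())
E
```

```text
0.126 12 x -0.172 -0.154 y [-0.063 -0.061 -0.059  0.     0.002]
0.132 36 x -0.175 -0.151 y [-0.068 -0.063 -0.028  0.001  0.008]
0.138 39 x -0.174 -0.152 y [-0.071 -0.067 -0.063  0.     0.007]
0.144 40 x -0.173 -0.152 y [-0.07  -0.068 -0.062 -0.     0.007]
0.15 33 x -0.172 -0.151 y [-0.069 -0.067 -0.062 -0.001  0.003]
0.156 40 x -0.169 -0.151 y [-0.071 -0.069 -0.061  0.     0.002]
0.162 33 x -0.174 -0.151 y [-0.072 -0.068 -0.061  0.     0.011]
0.168 14 x -0.171 -0.15 y [-0.071 -0.049  0.003  0.004  0.009]
0.174 45 x -0.175 -0.149 y [-0.088 -0.085 -0.063  0.001  0.026]
0.18 68 x -0.175 -0.149 y [-0.088 -0.086 -0.079 -0.061  0.027]
0.186 36 x -0.173 -0.149 y [-0.092 -0.085 -0.08  -0.056  0.028]
0.192 43 x -0.174 -0.146 y [-0.091 -0.087 -0.062 -0.03   0.027]
0.198 21 x -0.174 -0.147 y [-0.093 -0.089 -0.061 -0.057  0.029]
0.12900544296365674
```

Call:
play_rows([
  {"rx":0,"ry":0,"rz":0,"dx":-0.004,"dy":-0.003,"dz":0.025,"hand":0.65},
  {"rx":0,"ry":0,"rz":0,"dx":0,"dy":0,"dz":0.025,"hand":0.65},
  {"rx":0,"ry":0,"rz":0,"dx":0,"dy":0,"dz":0.008,"hand":0.65},
  {"rx":0,"ry":0,"rz":0,"dx":0,"dy":0,"dz":0.006,"hand":0.65},
  {"rx":0,"ry":0,"rz":0,"dx":0,"dy":0,"dz":0.006,"hand":0.65},
  {"rx":0,"ry":0,"rz":0,"dx":0,"dy":0,"dz":0.006,"hand":0.65},
  {"rx":0,"ry":0,"rz":0,"dx":0,"dy":0,"dz":0,"hand":0.65},
])

```text
time_s: 3.03
tcp_pos: [0.454, -0.1966, 0.0574]
orientation: [[-0.886, 0.463, 0.001], [0.463, 0.886, -0.002], [-0.002, -0.001, -1.0]]
force: [-0.6, 0.9, 0.0]
width: 0.0553
grip_force: 0.4
```

```bash
python3 st.py
```

```text
t 3.03 chute mm [-158.7  -31.5   57.4] yaw err -0.05 tilt [ 0.0012 -0.0019] w 0.0553 F [-0.58  0.93  0.01] M [ 0.02 -0.03 -0.02] j [-0.41  0.27 -0.56  0.74 -0.    0.07]
```

Call:
play_rows([
  {"rx":0,"ry":0,"rz":0,"dx":0,"dy":0,"dz":0.006,"hand":0.65},
  {"rx":0,"ry":0,"rz":0,"dx":0,"dy":0,"dz":0.006,"hand":0.65},
  {"rx":0,"ry":0,"rz":0,"dx":0,"dy":0,"dz":0.005,"hand":0.65},
  {"rx":0,"ry":0,"rz":0,"dx":0,"dy":0,"dz":0.004,"hand":0.65},
  {"rx":0,"ry":0,"rz":0,"dx":0,"dy":0,"dz":0,"hand":0.65},
  {"rx":0,"ry":0,"rz":0,"dx":0,"dy":0,"dz":0,"hand":0.65},
])

```text
time_s: 3.53
tcp_pos: [0.4534, -0.1955, 0.0346]
orientation: [[-0.887, 0.463, -0.0], [0.463, 0.887, 0.0], [0.0, 0.0, -1.0]]
force: [1.1, -0.6, 2.7]
width: 0.0554
grip_force: 1.1
```

```bash
python3 st.py; python3 - <<'E'
from h import *
from cell import read_camera
c=read_camera("side"); np.savez("side2.npz",**c)
cv2.imwrite("pics/c3.png",cv2.cvtColor(cv2.resize(c["color"][140:270,200:370],None,fx=4,fy=4,interpolation=cv2.INTER_CUBIC),cv2.COLOR_RGB2BGR))
E
```

```text
t 3.53 chute mm [-159.7  -30.7   34.6] yaw err -0.0 tilt [-0.0003  0.0003] w 0.0554 F [ 1.09 -0.59  2.7 ] M [-0.17  0.01  0.01] j [-0.41  0.3  -0.58  0.69  0.    0.07]
```

View pics/c3.png

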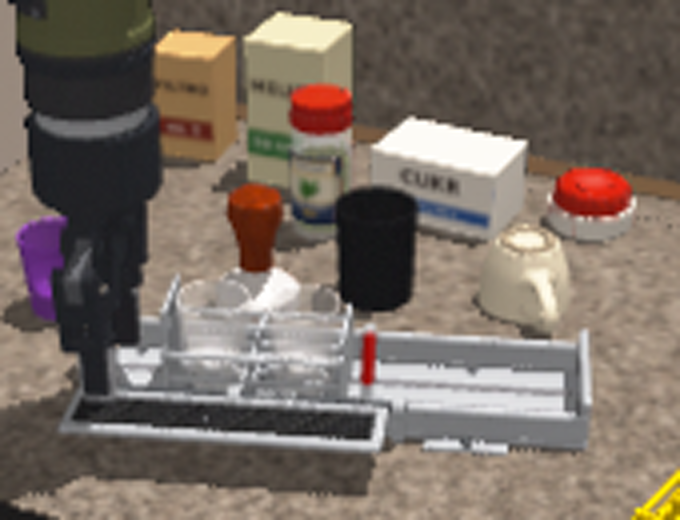

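The picture shows the gate up (red tip at crop 368,330–385) and the plate nearly flat, held by the near finger at (95,390). I'll measure the gate angle from the plate.

```bash
python3 - <<'E'
from h import *
p=np.array([.60922,-.24210,-.481]); k,s=np.cos(p[2]),np.sin(p[2]); A=np.array([[k,-s,0],[s,k,0],[0,0,1]])
c=dict(np.load("side2.npz")); L=(world(c)-[p[0],p[1],0])@A; x,y,z=L[...,0],L[...,1],L[...,2]
m=(x>-.12)&(x<-.0)&(y<-.052)&(y>-.105)&(z>.012)&(z<.05); Q=L[m]; f=np.polyfit(Q[:,1],Q[:,2],1)
print(len(Q),f,"slope deg",np.degrees(np.arctan(f[0])),"gate",np.radians(65+np.degrees(np.arctan(f[0]))),"y",Q[:,1].min(),"z@-65",np.polyval(f,-.065))
m=(abs(x)<.012)&(y>-.06)&(y<-.02)&(z>.035)&(z<.09); Q=L[m]; print("arm",len(Q),Q.min(0).round(4),Q.max(0).round(4))
E
```

```text
557 [-0.01417501  0.03084516] slope deg -0.8121137636065845 gate 1.1202899547206162 y -0.0987228381656447 z@-65 0.03176653892235304
arm 58 [-0.0049 -0.0501  0.0354] [ 0.0025 -0.0293  0.0733]
```

Call:
play_rows([
  {"rx":0,"ry":0,"rz":0,"dx":0,"dy":0,"dz":0.002,"hand":0.65},
  {"rx":0,"ry":0,"rz":0,"dx":0,"dy":0,"dz":0.0015,"hand":0.65},
  {"rx":0,"ry":0,"rz":0,"dx":0,"dy":0,"dz":0,"hand":0.65},
  {"rx":0,"ry":0,"rz":0,"dx":0,"dy":0,"dz":0,"hand":0.65},
])

```text
time_s: 3.92
tcp_pos: [0.4532, -0.1959, 0.0314]
orientation: [[-0.886, 0.463, -0.0], [0.463, 0.886, -0.001], [0.0, -0.001, -1.0]]
force: [-1.1, -2.8, 3.2]
width: 0.0555
grip_force: 1.9
```

```bash
python3 st.py; python3 - <<'E'
from h import *
from cell import read_camera
p=np.array([.60922,-.24210,-.481]); k,s=np.cos(p[2]),np.sin(p[2]); A=np.array([[k,-s,0],[s,k,0],[0,0,1]])
c=read_camera("side"); L=(world(c)-[p[0],p[1],0])@A; x,y,z=L[...,0],L[...,1],L[...,2]
m=(x>-.12)&(x<-.0)&(y<-.052)&(y>-.105)&(z>.008)&(z<.05); Q=L[m]; f=np.polyfit(Q[:,1],Q[:,2],1)
print("gate",np.radians(65)+np.arctan(f[0]),"z@-65",np.polyval(f,-.065))
E
```

```text
t 3.92 chute mm [-159.7  -31.2   31.4] yaw err -0.02 tilt [-0.0004 -0.0005] w 0.0555 F [-1.13 -2.77  3.18] M [-0.57  0.31  0.01] j [-0.41  0.3  -0.58  0.68 -0.    0.07]
gate 1.2830794728082255 z@-65 0.027661058951299798
```

Call:
play_rows([
  {"rx":0,"ry":0,"rz":0,"dx":-0.003,"dy":0,"dz":0,"hand":0.65},
  {"rx":0,"ry":0,"rz":0,"dx":-0.004,"dy":0,"dz":0,"hand":0.65},
  {"rx":0,"ry":0,"rz":0,"dx":-0.004,"dy":0,"dz":0,"hand":0.65},
  {"rx":0,"ry":0,"rz":0,"dx":-0.002,"dy":0,"dz":0,"hand":0.65},
  {"rx":0,"ry":0,"rz":0,"dx":-0.002,"dy":0,"dz":0,"hand":0.65},
  {"rx":0,"ry":0,"rz":0,"dx":-0.002,"dy":0,"dz":0,"hand":0.65},
  {"rx":0,"ry":0,"rz":0,"dx":-0.002,"dy":0,"dz":0,"hand":0.65},
  {"rx":0,"ry":0,"rz":0,"dx":-0.002,"dy":0,"dz":0,"hand":0.65},
  {"rx":0,"ry":0,"rz":0,"dx":-0.002,"dy":0,"dz":0,"hand":0.65},
  {"rx":0,"ry":0,"rz":0,"dx":-0.002,"dy":0,"dz":0,"hand":0.65},
  {"rx":0,"ry":0,"rz":0,"dx":-0.002,"dy":0,"dz":0,"hand":0.65},
  {"rx":0,"ry":0,"rz":0,"dx":-0.002,"dy":0,"dz":0,"hand":0.65},
])

```text
time_s: 4.97
tcp_pos: [0.4772, -0.2081, 0.0308]
orientation: [[-0.887, 0.462, -0.004], [0.462, 0.887, 0.002], [0.004, -0.0, -1.0]]
force: [-7.0, 2.6, 5.2]
width: 0.0555
grip_force: 1.8
```

```bash
cat > chk.py <<'E'
from h import *
from cell import read_camera
import sys
p=np.array([.60922,-.24210,-.481]); k,s=np.cos(p[2]),np.sin(p[2]); A=np.array([[k,-s,0],[s,k,0],[0,0,1]])
c=read_camera("side"); L=(world(c)-[p[0],p[1],0])@A; x,y,z=L[...,0],L[...,1],L[...,2]
m=(x>-.05)&(x<.01)&(y<-.052)&(y>-.105)&(z>.008)&(z<.05); Q=L[m]; f=np.polyfit(Q[:,1],Q[:,2],1)
print("gate",np.radians(65)+np.arctan(f[0]),"z@-65",np.polyval(f,-.065))
m=(abs(y)<.025)&(x>-.1)&(x<.125)&(z>.043)&(z<.058); print("front x",np.percentile(x[m],[90,98,100]).round(4))
if len(sys.argv)>1: cv2.imwrite(sys.argv[1],cv2.cvtColor(cv2.resize(c["color"][140:270,200:370],None,fx=4,fy=4,interpolation=cv2.INTER_CUBIC),cv2.COLOR_RGB2BGR))
E
python3 st.py; python3 chk.py
```

```text
t 4.97 chute mm [-132.8  -30.9   30.8] yaw err 0.02 tilt [-0.0036  0.0018] w 0.0555 F [-6.96  2.64  5.21] M [0.56 1.37 0.07] j [-0.41  0.35 -0.52  0.71  0.    0.07]
gate 1.333998010574351 z@-65 0.026406695124900754
front x [-0.0178 -0.0086 -0.0081]
```

Call:
play_rows([
  {"rx":0,"ry":0,"rz":0,"dx":-0.003,"dy":0,"dz":-0.0005,"hand":0.65},
  {"rx":0,"ry":0,"rz":0,"dx":-0.003,"dy":0,"dz":0,"hand":0.65},
  {"rx":0,"ry":0,"rz":0,"dx":-0.003,"dy":0,"dz":0,"hand":0.65},
  {"rx":0,"ry":0,"rz":0,"dx":-0.003,"dy":0,"dz":0,"hand":0.65},
  {"rx":0,"ry":0,"rz":0,"dx":-0.003,"dy":0,"dz":0,"hand":0.65},
  {"rx":0,"ry":0,"rz":0,"dx":-0.003,"dy":0,"dz":0,"hand":0.65},
  {"rx":0,"ry":0,"rz":0,"dx":-0.003,"dy":0,"dz":0,"hand":0.65},
  {"rx":0,"ry":0,"rz":0,"dx":-0.003,"dy":0,"dz":0,"hand":0.65},
  {"rx":0,"ry":0,"rz":0,"dx":-0.003,"dy":0,"dz":0,"hand":0.65},
  {"rx":0,"ry":0,"rz":0,"dx":-0.003,"dy":0,"dz":0,"hand":0.65},
  {"rx":0,"ry":0,"rz":0,"dx":-0.003,"dy":0,"dz":0,"hand":0.65},
  {"rx":0,"ry":0,"rz":0,"dx":-0.003,"dy":0,"dz":0,"hand":0.65},
  {"rx":0,"ry":0,"rz":0,"dx":-0.003,"dy":0,"dz":0,"hand":0.65},
])

```text
time_s: 6.1
tcp_pos: [0.5123, -0.2265, 0.0312]
orientation: [[-0.887, 0.463, -0.003], [0.463, 0.887, 0.001], [0.003, -0.0, -1.0]]
force: [-5.1, 2.4, 1.8]
width: 0.0555
grip_force: 1.7
```

```bash
python3 st.py; python3 chk.py
```

```text
t 6.1 chute mm [-93.2 -31.   31.2] yaw err 0.0 tilt [-0.003   0.0012] w 0.0555 F [-5.07  2.39  1.83] M [ 0.36  1.08 -0.01] j [-0.42  0.41 -0.42  0.74 -0.    0.06]
gate 1.302412405217962 z@-65 0.026809389816383707
front x [0.0194 0.0312 0.0317]
```

Call:
play_rows([
  {"rx":0,"ry":0,"rz":0,"dx":-0.003,"dy":0,"dz":0,"hand":0.65},
  {"rx":0,"ry":0,"rz":0,"dx":-0.003,"dy":0,"dz":0,"hand":0.65},
  {"rx":0,"ry":0,"rz":0,"dx":-0.003,"dy":0,"dz":0,"hand":0.65},
  {"rx":0,"ry":0,"rz":0,"dx":-0.003,"dy":0,"dz":0,"hand":0.65},
  {"rx":0,"ry":0,"rz":0,"dx":-0.003,"dy":0,"dz":0,"hand":0.65},
  {"rx":0,"ry":0,"rz":0,"dx":-0.003,"dy":0,"dz":0,"hand":0.65},
  {"rx":0,"ry":0,"rz":0,"dx":-0.003,"dy":0,"dz":0,"hand":0.65},
  {"rx":0,"ry":0,"rz":0,"dx":-0.003,"dy":0,"dz":0,"hand":0.65},
  {"rx":0,"ry":0,"rz":0,"dx":-0.003,"dy":0,"dz":0,"hand":0.65},
  {"rx":0,"ry":0,"rz":0,"dx":-0.003,"dy":0,"dz":0,"hand":0.65},
  {"rx":0,"ry":0,"rz":0,"dx":-0.003,"dy":0,"dz":0,"hand":0.65},
  {"rx":0,"ry":0,"rz":0,"dx":-0.003,"dy":0,"dz":0,"hand":0.65},
  {"rx":0,"ry":0,"rz":0,"dx":-0.003,"dy":0,"dz":0,"hand":0.65},
  {"rx":0,"ry":0,"rz":0,"dx":-0.003,"dy":0,"dz":0,"hand":0.65},
  {"rx":0,"ry":0,"rz":0,"dx":-0.003,"dy":0,"dz":0,"hand":0.65},
  {"rx":0,"ry":0,"rz":0,"dx":-0.003,"dy":0,"dz":0,"hand":0.65},
  {"rx":0,"ry":0,"rz":0,"dx":-0.003,"dy":0,"dz":0,"hand":0.65},
  {"rx":0,"ry":0,"rz":0,"dx":-0.003,"dy":0,"dz":0,"hand":0.65},
])

```text
time_s: 7.65
tcp_pos: [0.5603, -0.2515, 0.0313]
orientation: [[-0.887, 0.463, -0.003], [0.463, 0.887, 0.001], [0.003, -0.0, -1.0]]
force: [-5.2, 2.4, 3.4]
width: 0.0554
grip_force: 1.7
```

```bash
python3 st.py; python3 chk.py pics/c4.png
```

```text
t 7.65 chute mm [-39.  -31.   31.3] yaw err 0.0 tilt [-0.0027  0.0012] w 0.0554 F [-5.19  2.41  3.45] M [0.31 1.05 0.05] j [-0.42  0.5  -0.28  0.8  -0.    0.06]
gate 1.4394946428375377 z@-65 0.03110130811592836
front x [0.0732 0.0841 0.0857]
```

View pics/c4.png

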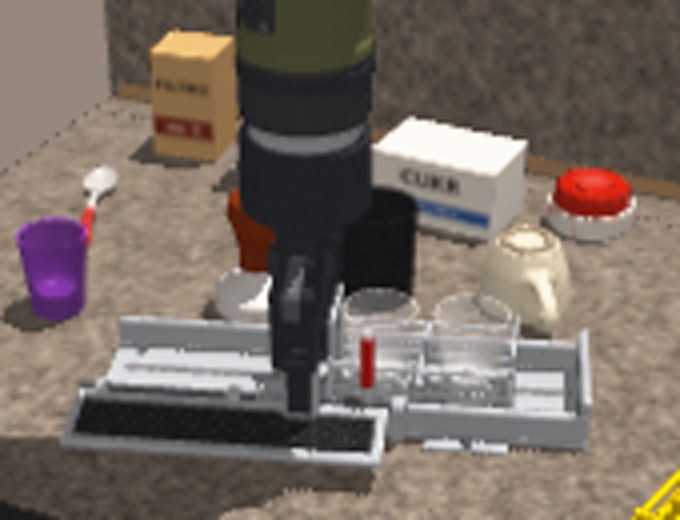

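The rack is sliding cleanly under the raised gate (red tip at 368,360) with both glasses upright. About 40 mm remain.

Call:
play_rows([
  {"rx":0,"ry":0,"rz":0,"dx":-0.003,"dy":0,"dz":0,"hand":0.65},
  {"rx":0,"ry":0,"rz":0,"dx":-0.003,"dy":0,"dz":0,"hand":0.65},
  {"rx":0,"ry":0,"rz":0,"dx":-0.003,"dy":0,"dz":0,"hand":0.65},
  {"rx":0,"ry":0,"rz":0,"dx":-0.003,"dy":0,"dz":0,"hand":0.65},
  {"rx":0,"ry":0,"rz":0,"dx":-0.003,"dy":0,"dz":0,"hand":0.65},
  {"rx":0,"ry":0,"rz":0,"dx":-0.003,"dy":0,"dz":0,"hand":0.65},
  {"rx":0,"ry":0,"rz":0,"dx":-0.003,"dy":0,"dz":0,"hand":0.65},
  {"rx":0,"ry":0,"rz":0,"dx":-0.003,"dy":0,"dz":0,"hand":0.65},
  {"rx":0,"ry":0,"rz":0,"dx":-0.003,"dy":0,"dz":0,"hand":0.65},
  {"rx":0,"ry":0,"rz":0,"dx":-0.003,"dy":0,"dz":0,"hand":0.65},
  {"rx":0,"ry":0,"rz":0,"dx":-0.003,"dy":0,"dz":0,"hand":0.65},
])

```text
time_s: 8.62
tcp_pos: [0.5898, -0.2669, 0.0314]
orientation: [[-0.887, 0.463, -0.002], [0.463, 0.887, 0.001], [0.002, -0.0, -1.0]]
force: [-5.1, 2.0, 3.0]
width: 0.0554
grip_force: 1.7
```

```bash
python3 st.py; python3 chk.py
```

```text
t 8.62 chute mm [ -5.8 -31.   31.4] yaw err -0.0 tilt [-0.0022  0.001 ] w 0.0554 F [-5.08  2.    2.98] M [0.37 1.13 0.03] j [-0.42  0.55 -0.19  0.83 -0.    0.06]
gate 1.4169147127436683 z@-65 0.030688943222292552
front x [0.105  0.1168 0.1173]
```

Remaining travel is about 8–9 mm. I'll advance in 1 mm rows and watch the force.

Call:
play_rows([
  {"rx":0,"ry":0,"rz":0,"dx":-0.0015,"dy":0,"dz":0,"hand":0.65},
  {"rx":0,"ry":0,"rz":0,"dx":-0.0015,"dy":0,"dz":0,"hand":0.65},
  {"rx":0,"ry":0,"rz":0,"dx":-0.0015,"dy":0,"dz":0,"hand":0.65},
  {"rx":0,"ry":0,"rz":0,"dx":-0.0015,"dy":0,"dz":0,"hand":0.65},
  {"rx":0,"ry":0,"rz":0,"dx":-0.001,"dy":0,"dz":0,"hand":0.65},
])

```text
time_s: 9.08
tcp_pos: [0.5946, -0.2694, 0.0312]
orientation: [[-0.887, 0.462, -0.004], [0.462, 0.887, 0.002], [0.005, -0.0, -1.0]]
force: [-11.5, 5.1, 7.1]
width: 0.0556
grip_force: 1.6
```

Call:
play_rows([
  {"rx":0,"ry":0,"rz":0,"dx":-0.001,"dy":0,"dz":0,"hand":0.65},
])

```text
time_s: 9.17
tcp_pos: [0.5946, -0.2694, 0.0311]
orientation: [[-0.887, 0.462, -0.006], [0.462, 0.887, 0.003], [0.007, -0.0, -1.0]]
force: [-14.3, 5.9, 10.9]
width: 0.0555
grip_force: 1.6
```

Call:
play_rows([
  {"rx":0,"ry":0,"rz":0,"dx":-0.001,"dy":0,"dz":0,"hand":0.65},
])

```text
time_s: 9.25
tcp_pos: [0.5946, -0.2694, 0.0311]
orientation: [[-0.887, 0.462, -0.007], [0.462, 0.887, 0.004], [0.008, -0.0, -1.0]]
force: [-17.1, 7.0, 12.6]
width: 0.0556
grip_force: 1.6
```

```bash
python3 st.py; python3 chk.py
```

```text
t 9.25 chute mm [ -0.3 -31.   31.1] yaw err 0.05 tilt [-0.0073  0.0038] w 0.0556 F [-17.12   7.03  12.57] M [1.51 2.93 0.51] j [-0.43  0.56 -0.17  0.85  0.    0.05]
gate 1.4154922644783168 z@-65 0.030093793510406364
front x [0.1122 0.1238 0.1243]
```

The rack is stopped at the end (front about 125 mm, rear about 13.6 mm) and the force is rising. I'll draw back along the plate while still holding it.

Call:
play_rows([
  {"rx":0,"ry":0,"rz":0,"dx":0.003,"dy":0,"dz":0,"hand":0.65},
  {"rx":0,"ry":0,"rz":0,"dx":0.004,"dy":0,"dz":0,"hand":0.65},
  {"rx":0,"ry":0,"rz":0,"dx":0.006,"dy":0,"dz":0,"hand":0.65},
  {"rx":0,"ry":0,"rz":0,"dx":0.008,"dy":0,"dz":0,"hand":0.65},
  {"rx":0,"ry":0,"rz":0,"dx":0.01,"dy":0,"dz":0,"hand":0.65},
  {"rx":0,"ry":0,"rz":0,"dx":0.01,"dy":0,"dz":0,"hand":0.65},
  {"rx":0,"ry":0,"rz":0,"dx":0.01,"dy":0,"dz":0,"hand":0.65},
  {"rx":0,"ry":0,"rz":0,"dx":0.01,"dy":0,"dz":0,"hand":0.65},
  {"rx":0,"ry":0,"rz":0,"dx":0.01,"dy":0,"dz":0,"hand":0.65},
  {"rx":0,"ry":0,"rz":0,"dx":0.01,"dy":0,"dz":0,"hand":0.65},
  {"rx":0,"ry":0,"rz":0,"dx":0,"dy":0,"dz":0,"hand":0.65},
])

```text
time_s: 10.22
tcp_pos: [0.5256, -0.2333, 0.0322]
orientation: [[-0.886, 0.463, -0.0], [0.463, 0.886, 0.0], [0.0, -0.0, -1.0]]
force: [-2.7, 1.1, 3.2]
width: 0.0554
grip_force: 1.6
```

```bash
python3 st.py; python3 chk.py pics/c5.png
```

```text
t 10.22 chute mm [-78.2 -30.9  32.2] yaw err -0.01 tilt [-0.0003  0.0001] w 0.0554 F [-2.75  1.14  3.24] M [ 0.11  0.5  -0.08] j [-0.42  0.43 -0.39  0.75 -0.    0.06]
gate 1.235754905879108 z@-65 0.028400842365467513
front x [0.1121 0.1238 0.1243]
```

View pics/c5.png

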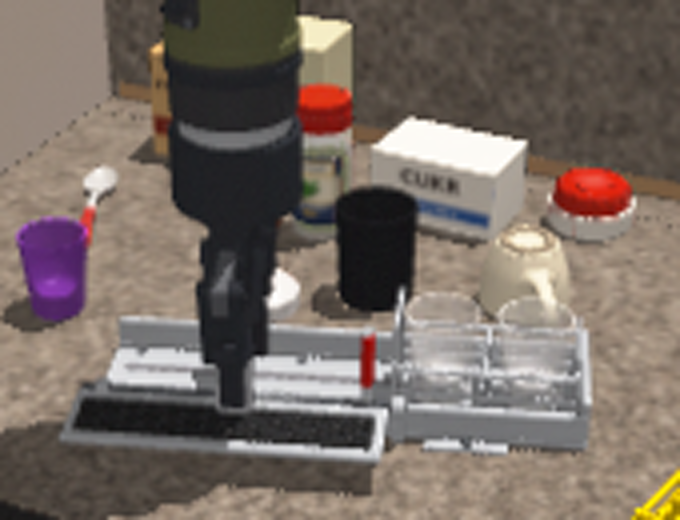

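The rack is against the end stop (front plate at 585,380), the gate arm is clear behind it, and both glasses stand. I'll raise gently.

Call:
play_rows([
  {"rx":0,"ry":0,"rz":0,"dx":0,"dy":0,"dz":-0.003,"hand":0.65},
  {"rx":0,"ry":0,"rz":0,"dx":0,"dy":0,"dz":-0.004,"hand":0.65},
  {"rx":0,"ry":0,"rz":0,"dx":0,"dy":0,"dz":-0.004,"hand":0.65},
  {"rx":0,"ry":0,"rz":0,"dx":0,"dy":0,"dz":-0.004,"hand":0.65},
  {"rx":0,"ry":0,"rz":0,"dx":0,"dy":0,"dz":-0.004,"hand":0.65},
  {"rx":0,"ry":0,"rz":0,"dx":0,"dy":0,"dz":-0.004,"hand":0.65},
  {"rx":0,"ry":0,"rz":0,"dx":0,"dy":0,"dz":-0.004,"hand":0.65},
  {"rx":0,"ry":0,"rz":0,"dx":0,"dy":0,"dz":-0.004,"hand":0.65},
  {"rx":0,"ry":0,"rz":0,"dx":0,"dy":0,"dz":-0.005,"hand":0.65},
  {"rx":0,"ry":0,"rz":0,"dx":0,"dy":0,"dz":-0.005,"hand":0.65},
  {"rx":0,"ry":0,"rz":0,"dx":0,"dy":0,"dz":-0.01,"hand":0.65},
  {"rx":0,"ry":0,"rz":0,"dx":0,"dy":0,"dz":-0.02,"hand":0.65},
  {"rx":0,"ry":0,"rz":0,"dx":0,"dy":0,"dz":-0.03,"hand":0.65},
  {"rx":0,"ry":0,"rz":0,"dx":0.02,"dy":0,"dz":-0.03,"hand":0.65},
  {"rx":0,"ry":0,"rz":0,"dx":0.02,"dy":0,"dz":0,"hand":0.65},
  {"rx":0,"ry":0,"rz":0,"dx":0,"dy":0,"dz":0,"hand":0.65},
  {"rx":0,"ry":0,"rz":0,"dx":0,"dy":0,"dz":0,"hand":0.65},
])

```text
time_s: 11.68
tcp_pos: [0.4913, -0.2155, 0.164]
orientation: [[-0.886, 0.463, 0.001], [0.463, 0.886, -0.001], [-0.001, -0.0, -1.0]]
force: [0.3, -0.5, 0.3]
width: 0.0553
grip_force: 0.0
```

```bash
python3 st.py; python3 chk.py pics/c6.png
```

```text
t 11.68 chute mm [-116.8  -31.   164. ] yaw err -0.01 tilt [ 0.0011 -0.0008] w 0.0553 F [ 0.33 -0.52  0.29] M [ 0.02  0.05 -0.04] j [-0.41  0.24 -0.32  1.01 -0.    0.07]
gate 0.0640175141030419 z@-65 0.06369377315476336
front x [0.1123 0.1239 0.1243]
```

View pics/c6.png

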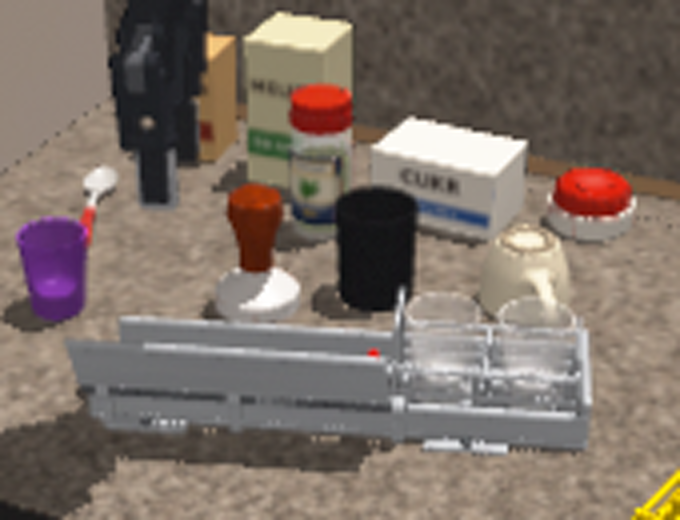

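The gate is shut with its red tip at (373,352), the rack is home with glasses upright, and the robot is clear. I'm handing it in.

```bash
python3 -c "
from cell import job
print(job.close_job())"
```

```text
the job is handed in; nothing more can be done
None
```

The job is handed in: in the last picture the rack was home against the end stop, the gate shut behind it, both glasses upright and the robot clear; no verdict was returned.

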